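Find the loose bolt on the clamping rail and hold its cap open

ROBOT

A 6-joint arm with a two-finger parallel gripper is mounted at the origin on the work surface. World frame = base frame: x ahead of the robot, y to its left, z up, the work surface at z = 0. Lengths are in m, angles in rad, forces in N, time in s.
With the tool pointing down it reaches from about 0.275 to 0.85 m from the base axis. Payload 5.2 kg.
Tool frame: the origin (TCP) lies midway between the tips of the shut fingers; the grasp point (between the pads) lies 19 mm behind it; z points along the fingers, x is the direction in which the jaws open and shut, and the axes are right-handed (so a half turn about z gives the same grasp; the last joint's range is limited). The gripper opens to 85 mm and grips with 20 to 120 N. Pads are 22 mm wide; open, the fingers measure 114 mm over their backs; the gripper's body (76 mm by 85 mm) begins 54 mm behind the grasp point. The pads swing forward as they close: fully open they stand 13 mm farther back than shut.
Start: joints at [-1.401, 0.259, 1.535, -0, 1.348, -0.203], TCP at [0.2, -0.512, 0.231] pointing down, gripper open.
Joint ranges: [-3.14, 3.14], [-0.91, 2.08], [0.19, 2.58], [-1.22, 4.36], [0.22, 2.71], [-3.12, 3.12]. Speed limits (rad/s): [2.57, 2.57, 3.14, 3.14, 3.14, 3.14].

INTERFACE

Orientations are given as a unit quaternion [x, y, z, w].
In Python, from rig import arm gives the robot as it stands. The module is installed in compiled form; this text tells all that it offers.
- The arm moves only by the tool drive_tool, never from a script. Its argument "deltas" is one flat list of numbers, 5 for each row, row after row: the opening, from -1 (shut) to 1 (fully open), then the shift along the tool's x, y, z in mm, then the turn about the tool's z in degrees. A call has 1 to 20 rows; each row is the pose to reach, as a shift and turn from the pose commanded when the call began, along the tool's axes at that moment; what a row does not reach only later rows make up. A row lasts 1/8 s, in which the tool goes at most 62.5 mm and 10.7 degrees, less where a joint would pass 70% of its speed; a pose out of reach is approached as far as the arm can. A call with a gripper value outside its range is refused whole. The fingers move at their own pace and stop on an object; "grip_force" is the grip in N (left out, the last holds). Time passes only in rows, so rows that repeat a pose let the fingers close. It gives the time, the measured TCP pose, the force and the opening at its end, in the units of the state.
- arm.state(): the state, without advancing time (a new reading comes with each control period).
- arm.read_camera(name): name is "side" or "top" or "wrist"; returns a dict with "image" (400x640x3 uint8, red, green, blue), "intrinsics" (3x3 intrinsics, pixels), "view" (4x4, takes a point from world to camera coordinates); the wrist camera has in their place "mount" (4x4, takes a point from camera to tool coordinates, whose origin is the TCP and whose axes are the tool frame's). Camera axes: x right, y up, looking along -z (the intrinsics and any distortion apply to the point x, -y, -z); pixel columns grow to the right and rows downward; lengths in m; the calibration is good to about 2 mm. A picture is of the moment at which its call begins: read the wrist's pose just before it. There is no depth.
- arm.sign_off(): hands the job in, once; it reports no verdict.
Trained networks look in a picture, given as the dict that the camera call returned (one of the last four; its "shot" number tells which), for a name from the list of things; names that differ only in an ending like _2 or _b are one class to them, and where a whole thing is asked for, a point or a joint stands for the part that bears it (a point fixed in the world has none). Each returns a list of dicts, best first, with "conf" (0 to 1); they miss things now and then, are a little off and sometimes report something else, mostly with a low value. They report only what shows in the picture. A call takes as long as a camera call.
- arm.spot_in(picture, target): "centre" ([x, y, z] in m, in world coordinates, good to about 4 mm: the middle of the surface that is visible of it).
The state is a dict: "time": time; "joint_positions": joint angles; "joint_velocities": joint speeds; "joint_torque": joint torques, N m; "eef_pos": TCP position; "eef_rot": TCP orientation; "ft_force": force on the tool from outside, world axes, zero at the start; "torque": the same for the moment, N m; "gripper_width": finger opening in m.
Only numpy, scipy, OpenCV 4.12 (cv2) and the standard library are available. Lean on these libraries where they do the work, as an engineer would, in place of code of your own. Each camera call takes 0.05 s, during which the arm holds its last target. There are 200 camera calls.

TASK

At the brown clamping rail, fold the raised amber spatter guard over backwards (away from the robot) and lay it gently down on its rubber stops. Then tap the three bolt heads from above, one after another from the robot's left to its right, to find the loose one, which sinks under the tap while the others stay rigid. Lastly lift the blue cap behind the loose bolt open by at least 45 degrees, leave the other two caps shut and the other things on the bench where they are, and finish while still holding that cap up: it falls shut if let go.

Things in the scene. Friction and masses are not known exactly. Their poses are not given: they have to be found in the camera images.
- rail: fixed brown steel beam 160 (x) x 400 (y) x 40 mm; x points away from the robot, y along it to the robot's left. Origin: on the bench, under the stations' row, 65 mm from the near face. On it three grey stations at y = +90, 0, -90 mm; guard posts 130 mm high at x = +85, y = +-150 mm; rubber-topped stop posts 133 mm high at x = +165, y = +-80 mm. Position and yaw vary.
- guard (a joint): hinge angle of the amber see-through guard (rad): 0 = shut, level over the bolts; pi/2 = upright; 2.95 = folded over backwards, fully down on its stops, 11 degrees above level. Starts raised at 1.15 to 1.5. The hinge is stiff: the guard stays where it is left; about 1 to 5 N at the free edge move it.
- guard_hinge (a point): middle of the guard's hinge axis, 120 mm above the bench; the axis runs along the rail's y. The point turns with the guard.
- guard_edge (a point): middle of the round bar (12 mm thick, 284 mm long) on the guard's free edge, 115 mm from the hinge axis; between them a flat 4 mm sheet, flush with the bar on the pushed face. Push it with shut fingers: from the robot's side until past upright, then from above.
- bolt_a: steel bolt head, 24 mm across, 9 mm high. Origin: centre of its top face, 77 mm above the bench, at the rail's x = -32 mm. One of the three, which look alike, is loose: pressed from above it gives 8 mm under less than 2 N, then is rigid, and springs back up; the other two do not give. Which stands left, middle and right varies.
- bolt_b: steel bolt head, 24 mm across, 9 mm high. Origin: centre of its top face, 77 mm above the bench, at the rail's x = -32 mm. One of the three, which look alike, is loose: pressed from above it gives 8 mm under less than 2 N, then is rigid, and springs back up; the other two do not give. Which stands left, middle and right varies.
- bolt_c: steel bolt head, 24 mm across, 9 mm high. Origin: centre of its top face, 77 mm above the bench, at the rail's x = -32 mm. One of the three, which look alike, is loose: pressed from above it gives 8 mm under less than 2 N, then is rigid, and springs back up; the other two do not give. Which stands left, middle and right varies.
- cap_a (a joint): opening angle (rad) of the blue hinged cap of the station with bolt_a: 0 = shut, 1.35 = its limit. The cap is a 50 mm (x) by 46 mm (y) plate, 4 mm thick, its top 71 mm above the bench; hinged along y on the far side, its near edge rises. Weight and a light spring shut it (about 2 N at the fin).
- cap_b (a joint): opening angle (rad) of the blue hinged cap of the station with bolt_b: 0 = shut, 1.35 = its limit. The cap is a 50 mm (x) by 46 mm (y) plate, 4 mm thick, its top 71 mm above the bench; hinged along y on the far side, its near edge rises. Weight and a light spring shut it (about 2 N at the fin).
- cap_c (a joint): opening angle (rad) of the blue hinged cap of the station with bolt_c: 0 = shut, 1.35 = its limit. The cap is a 50 mm (x) by 46 mm (y) plate, 4 mm thick, its top 71 mm above the bench; hinged along y on the far side, its near edge rises. Weight and a light spring shut it (about 2 N at the fin).
- fin_a (a point): grip point on the yellow upright fin on the near edge of cap_a: the fin is 10 mm thick (y), 20 mm long (x), 36 mm high above the plate. The point lies 97 mm above the bench when shut, 10 mm below the fin's top, 42 mm nearer the robot than the cap's hinge axis and 28 mm above it. Pinched across y, the fin can turn between the pads, so the hand may stay upright.
- fin_b (a point): grip point on the yellow upright fin on the near edge of cap_b: the fin is 10 mm thick (y), 20 mm long (x), 36 mm high above the plate. The point lies 97 mm above the bench when shut, 10 mm below the fin's top, 42 mm nearer the robot than the cap's hinge axis and 28 mm above it. Pinched across y, the fin can turn between the pads, so the hand may stay upright.
- fin_c (a point): grip point on the yellow upright fin on the near edge of cap_c: the fin is 10 mm thick (y), 20 mm long (x), 36 mm high above the plate. The point lies 97 mm above the bench when shut, 10 mm below the fin's top, 42 mm nearer the robot than the cap's hinge axis and 28 mm above it. Pinched across y, the fin can turn between the pads, so the hand may stay upright.
- hinge_a (a point): middle of the hinge axis of cap_a, 69 mm above the bench, 77 mm beyond bolt_a's centre in the rail's x.
- hinge_b (a point): middle of the hinge axis of cap_b, 69 mm above the bench, 77 mm beyond bolt_b's centre in the rail's x.
- hinge_c (a point): middle of the hinge axis of cap_c, 69 mm above the bench, 77 mm beyond bolt_c's centre in the rail's x.
- nut: loose steel nut, 30 mm across, 13 mm high, on the left end of the rail; leave alone. Origin at its underside.
- bottle: amber bottle with red cap, 66 mm across, 190 mm high; leave alone. Origin at its underside.
- offcut: loose square steel tube 160 x 40 x 40 mm; leave alone. Origin at its underside.
- square: red magnetic corner square, 100 mm long, 102 mm high; leave alone. Origin at its underside.
- chipper: hammer lying on the bench, 260 mm long; leave alone.
- wrench: wrench lying on the bench, 200 mm long; leave alone.
- spool: black wire spool lying flat, 100 mm across, 46 mm high; leave alone. Origin at its underside.

How it is judged:
On the way, in this order (a step that is already met when the one before it is completed fails the run):
1. the guard is folded back onto its stops (value of joint guard above 2.82 rad), for 0.2 s.
2. the left bolt is tapped (((y of bolt_a in the frame of rail between 0.045 and 0.2 m and contact force between the fingers and bolt_a above 1.5 N) or (y of bolt_b in the frame of rail between 0.045 and 0.2 m and contact force between the fingers and bolt_b above 1.5 N) or (y of bolt_c in the frame of rail between 0.045 and 0.2 m and contact force between the fingers and bolt_c above 1.5 N))), for 0.02 s.
3. the middle bolt is tapped (((y of bolt_a in the frame of rail between -0.045 and 0.045 m and contact force between the fingers and bolt_a above 1.5 N) or (y of bolt_b in the frame of rail between -0.045 and 0.045 m and contact force between the fingers and bolt_b above 1.5 N) or (y of bolt_c in the frame of rail between -0.045 and 0.045 m and contact force between the fingers and bolt_c above 1.5 N))), for 0.02 s.
4. the right bolt is tapped (((y of bolt_a in the frame of rail between -0.2 and -0.045 m and contact force between the fingers and bolt_a above 1.5 N) or (y of bolt_b in the frame of rail between -0.2 and -0.045 m and contact force between the fingers and bolt_b above 1.5 N) or (y of bolt_c in the frame of rail between -0.2 and -0.045 m and contact force between the fingers and bolt_c above 1.5 N))), for 0.02 s.
5. the loose bolt's cap is lifted and held open (((z of bolt_a in the frame of rail below 0.07685 m and value of joint cap_a above 0.75 rad and contact force between the fingers and cap_a above 0.5 N) or (z of bolt_b in the frame of rail below 0.07685 m and value of joint cap_b above 0.75 rad and contact force between the fingers and cap_b above 0.5 N) or (z of bolt_c in the frame of rail below 0.07685 m and value of joint cap_c above 0.75 rad and contact force between the fingers and cap_c above 0.5 N))), for 0.3 s.
At the end, for the whole second after the job is handed in: Guard on its stops (above 2.82 rad); the loose bolt's cap held still and open by the fingers (above 0.75 rad, over 0.5 N of contact); the other two caps shut (under 0.1 rad). The rules know the loose bolt by its standing 0.3 mm lower, too little to see (((z of bolt_a in the frame of rail below 0.07685 m and value of joint cap_a above 0.75 rad and contact force between the fingers and cap_a above 0.5 N) or (z of bolt_b in the frame of rail below 0.07685 m and value of joint cap_b above 0.75 rad and contact force between the fingers and cap_b above 0.5 N) or (z of bolt_c in the frame of rail below 0.07685 m and value of joint cap_c above 0.75 rad and contact force between the fingers and cap_c above 0.5 N)) and value of joint guard above 2.82 rad and (z of bolt_a in the frame of rail below 0.07685 m or value of joint cap_a below 0.1 rad) and (z of bolt_b in the frame of rail below 0.07685 m or value of joint cap_b below 0.1 rad) and (z of bolt_c in the frame of rail below 0.07685 m or value of joint cap_c below 0.1 rad) and velocity of joint cap_a between -0.3 and 0.3 rad/s and velocity of joint cap_b between -0.3 and 0.3 rad/s and velocity of joint cap_c between -0.3 and 0.3 rad/s); the arm keeps its last pose, push and grip.
It fails at once if the guard comes down on its stops fast (over 1.5 rad/s in its last 0.3 rad) (value of joint guard above 2.65 rad and velocity of joint guard above 1.5 rad/s).
It fails at once if the guard is pressed on its stops with over 45 N (value of joint guard above 2.65 rad and contact force between the fingers and guard above 45 N).
It fails at once if the cap of a tight bolt is opened (over 0.3 rad) ((not (z of bolt_a in the frame of rail below 0.07685 m) and value of joint cap_a above 0.3 rad) or (not (z of bolt_b in the frame of rail below 0.07685 m) and value of joint cap_b above 0.3 rad) or (not (z of bolt_c in the frame of rail below 0.07685 m) and value of joint cap_c above 0.3 rad)).
It fails at once if a bystander is moved more than 30 mm (distance of any of nut, bottle, offcut, square, chipper, wrench, spool from where it was at the start of the episode above 0.03 m).
It also fails if it takes over 64 s, if anything falls off the work surface, if the arm or the gripper's body presses on something with over 40 N, if the wrist force passes 120 N, or if a joint passes its speed limit or range.

## Working session

There is one attempt and no reset: what is moved stays moved. The work goes in short steps, Python scripts to look and compute and a tool call to move; the robot and the scene stay as the last step left them, time stands still between calls to the robot, and variables do not carry over. Pictures are saved under pics/ and viewed, about 8 in all and at most 12, crops included, and the job is handed in when it is done.

Besides the shell and the picture viewer there is one more tool, called after "Emit:" as name(argument=value, ...) on one line, values as JSON. drive_tool: Moves the arm, as the interface text tells. Its arguments: {"type":"object","properties":{"deltas":{"type":"array"},"grip_force":{"type":"number"}},"required":["deltas"]}

```bash
mkdir -p pics; cat > h.py <<'E'
import numpy as np, cv2
from rig import arm
from scipy.spatial.transform import Rotation as R
def save(p,n): cv2.imwrite(f'pics/{n}.png',cv2.cvtColor(p['image'],cv2.COLOR_RGB2BGR))
def proj(p,X):
    c=p['view']@np.r_[X,1]; u=p['intrinsics']@np.array([c[0],-c[1],-c[2]]); return u[:2]/u[2]
E
python3 - <<'E'
from h import *
s=arm.state(); print(s['eef_pos'],s['eef_rot'],s['ft_force'],s['gripper_width'])
print(R.from_quat(s['eef_rot']).as_matrix().round(3))
for c in ('side','top'):
    p=arm.read_camera(c); save(p,c+'0'); print(c, np.linalg.inv(p['view'])[:3,3])
    for t in ('rail','guard_edge','guard_hinge','bolt_a','fin_a','hinge_a','nut'):
        print(t,[(np.round(d['centre'],3).tolist(),round(d['conf'],2)) for d in arm.spot_in(p,t)[:4]])
a,b=[cv2.imread(f'pics/{c}0.png') for c in('side','top')]
E
```

```text
[ 0.20027061 -0.51165699  0.23046702] [ 8.25899607e-01 -5.63816438e-01 -6.32425554e-04 -6.80575813e-04] [-0.7560224  -0.6420988   0.87593117] 0.0854419746882328
[[ 0.364 -0.931 -0.   ]
 [-0.931 -0.364  0.002]
 [-0.002 -0.    -1.   ]]
side [0.4351687  0.79451534 0.77558396]
rail [([0.567, 0.092, 0.038], 0.91), ([0.511, 0.019, 0.069], 0.45)]
guard_edge [([0.575, 0.039, 0.201], 0.75)]
guard_hinge [([0.576, 0.042, 0.205], 0.89)]
bolt_a [([0.471, 0.109, 0.076], 0.6), ([0.467, 0.018, 0.077], 0.56)]
fin_a [([0.52, 0.11, 0.066], 0.9), ([0.505, -0.069, 0.066], 0.66), ([0.512, 0.019, 0.07], 0.61)]
hinge_a [([0.516, 0.104, 0.067], 0.76), ([0.512, -0.074, 0.07], 0.61), ([0.513, 0.015, 0.07], 0.51), ([0.483, -0.444, 0.092], 0.27)]
nut [([0.416, 0.452, 0.038], 0.55)]
top [ 0.2360974  -0.00283386  1.91621565]
rail [([0.55, 0.008, 0.044], 0.55)]
guard_edge [([0.577, 0.011, 0.24], 0.63)]
guard_hinge [([0.515, -0.077, 0.073], 0.67), ([0.578, 0.01, 0.236], 0.57), ([0.518, 0.008, 0.071], 0.41)]
bolt_a [([0.644, -0.417, 0.057], 0.39)]
fin_a [([0.52, 0.008, 0.07], 0.66), ([0.516, -0.075, 0.074], 0.56), ([0.524, 0.104, 0.072], 0.49)]
hinge_a [([0.536, 0.19, 0.054], 0.71), ([0.52, 0.009, 0.072], 0.7), ([0.511, -0.079, 0.072], 0.46)]
nut [([0.536, 0.186, 0.055], 0.39)]
```

View pics/side0.png

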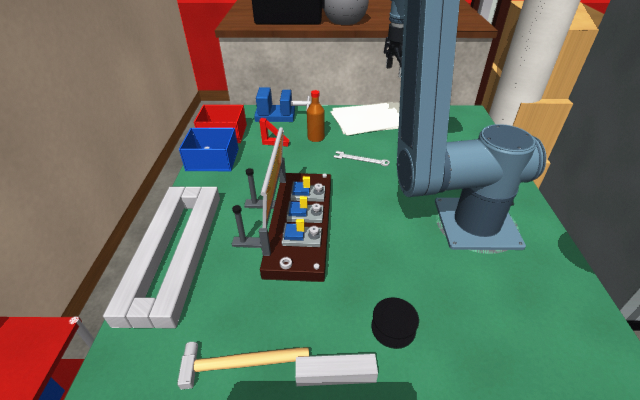

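View pics/top0.png

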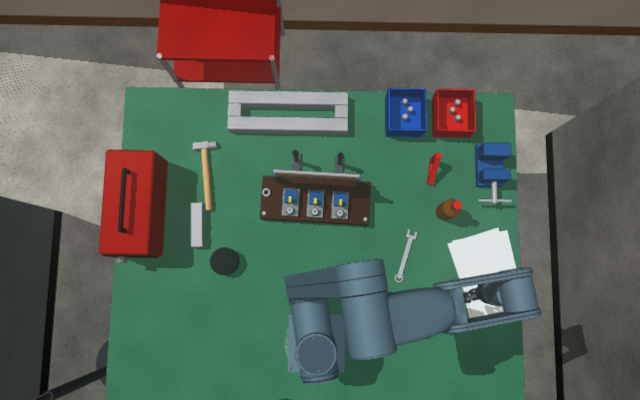

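Emit:
drive_tool(deltas=[-1, -36, -36, -9, 2, -1, -72, -73, -18, 4, -1, -108, -110, -27, 6, -1, -145, -146, -36, 8, -1, -182, -183, -45, 10, -1, -218, -220, -54, 13, -1, -254, -256, -63, 15, -1, -290, -293, -72, 17, -1, -327, -330, -80, 19, -1, -364, -366, -85, 21, -1, -400, -403, -90, 24, -1, -400, -403, -90, 24, -1, -400, -403, -90, 24])

```text
time: 2.42
eef_pos: [0.4297, 0.007, 0.3212]
eef_rot: [-0.691, 0.723, -0.0, -0.0]
ft_force: [-0.7, -0.1, 0.6]
gripper_width: -0.0001
```

```bash
cat >> h.py <<'E'
def wristview(s,p):
    T=np.eye(4);T[:3,:3]=R.from_quat(s['eef_rot']).as_matrix();T[:3,3]=s['eef_pos']
    p['view']=np.linalg.inv(T@p['mount']); return p
def ray(p,uv,z):
    K=p['intrinsics'];d=np.linalg.inv(K)@np.r_[uv,1];C=np.linalg.inv(p['view'])
    w=C[:3,:3]@np.array([d[0],-d[1],-d[2]]);o=C[:3,3];return o+w*(z-o[2])/w[2]
def blobs(im,kind,amin=15):
    h=cv2.cvtColor(im,cv2.COLOR_RGB2HSV)
    lo,hi={'y':((20,150,120),(35,255,255)),'b':((100,130,60),(120,255,255))}[kind]
    n,_,st,c=cv2.connectedComponentsWithStats(cv2.inRange(h,lo,hi))
    return [(st[i].tolist(),c[i].round(1).tolist()) for i in range(1,n) if st[i,4]>amin]
E
python3 - <<'E'
from h import *
s=arm.state(); print(s['time'],s['eef_pos'],s['ft_force'],s['gripper_width']); print(R.from_quat(s['eef_rot']).as_matrix().round(3))
p=wristview(s,arm.read_camera('wrist')); save(p,'w1'); print(p['view'].round(3),p['mount'].round(3))
for t in ('guard_edge','bolt_a','fin_a','nut'):
    print(t,[(np.round(d['centre'],3).tolist(),round(d['conf'],2)) for d in arm.spot_in(p,t)[:4]])
print(blobs(p['image'],'y')); print(blobs(p['image'],'b'))
q=arm.read_camera('top'); save(q,'t1');print('top',[b for b in blobs(q['image'],'y',8)],blobs(q['image'],'b',8))
q=arm.read_camera('side'); save(q,'s1');print('side',[b for b in blobs(q['image'],'y',8)])
E
```

```text
2.425 [0.42972048 0.00703546 0.32116973] [-0.69958416 -0.1164679   0.58235841] -0.00014322007813187762
[[-0.044 -0.999 -0.   ]
 [-0.999  0.044 -0.   ]
 [ 0.001  0.    -1.   ]]
[[-0.045 -0.999  0.     0.026]
 [ 0.951 -0.043 -0.307 -0.34 ]
 [ 0.306 -0.014  0.952 -0.598]
 [ 0.     0.     0.     1.   ]] [[ 1.     0.001  0.     0.001]
 [ 0.001 -0.952 -0.306 -0.078]
 [ 0.     0.306 -0.952 -0.144]
 [ 0.     0.     0.     1.   ]]
guard_edge [([0.571, 0.011, 0.218], 0.68)]
bolt_a [([0.463, -0.076, 0.078], 0.7), ([0.47, 0.012, 0.076], 0.68), ([0.471, 0.1, 0.077], 0.49)]
fin_a [([0.52, 0.1, 0.071], 0.64), ([0.521, 0.009, 0.072], 0.6), ([0.513, -0.075, 0.072], 0.6)]
nut [([0.538, 0.188, 0.054], 0.75)]
[([232, 101, 10, 18, 153], [236.9, 109.6]), ([311, 101, 8, 18, 143], [314.5, 109.6]), ([383, 101, 15, 18, 234], [390.3, 109.5])]
[([223, 76, 41, 40, 1247], [244.8, 92.8]), ([297, 76, 37, 40, 1288], [315.3, 93.8]), ([368, 76, 39, 40, 1246], [386.0, 93.0])]
top [] [([386, 88, 41, 49, 1859], [405.9, 112.1]), ([475, 143, 36, 44, 1292], [491.6, 163.0]), ([284, 190, 6, 13, 45], [286.2, 195.0]), ([342, 193, 5, 13, 53], [344.2, 198.8])]
side [([302, 176, 8, 12, 83], [306.0, 181.3]), ([300, 196, 8, 12, 81], [303.0, 201.8]), ([296, 219, 8, 13, 89], [299.9, 224.4])]
```

View pics/w1.png

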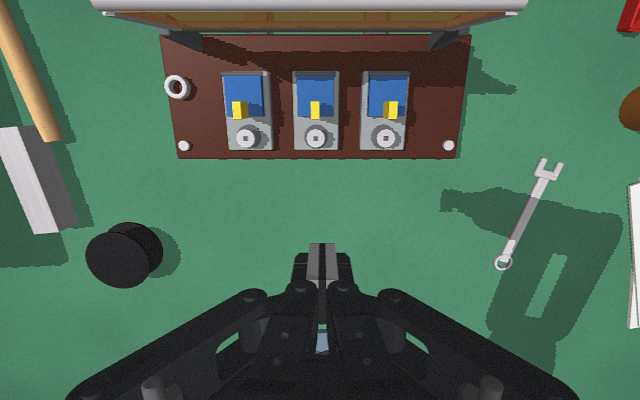

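```bash
python3 - <<'E'
from h import *
s=arm.state(); p=wristview(s,arm.read_camera('wrist'))
for uv in [(249,138),(316,138),(386,138)]: print('bolt',ray(p,uv,.077).round(4))
for uv in [(177,158),(459,158)]: print('corner',ray(p,uv,.04).round(4))
for uv in [(95,9),(527,9),(310,9)]: print('bar',ray(p,uv,.228).round(4))
for uv in [(238,101),(314.5,101),(391,101)]: print('fintop near',ray(p,uv,.107).round(4))
m=np.array([ray(p,uv,.077)[:2] for uv in [(249,138),(316,138),(386,138)]])
psi=np.arctan2(-(m[0]-m[2])[0],(m[0]-m[2])[1]); ex=np.array([np.cos(psi),np.sin(psi)]);print(psi,'origin',m.mean(0)+.032*ex)
E
```

```text
bolt [0.472  0.0973 0.077 ]
bolt [0.4678 0.0113 0.077 ]
bolt [ 0.4635 -0.0786  0.077 ]
corner [0.4455 0.2133 0.04  ]
corner [ 0.4258 -0.1915  0.04  ]
bar [0.579  0.1561 0.228 ]
bar [ 0.5644 -0.1436  0.228 ]
bar [0.5717 0.007  0.228 ]
fintop near [0.5168 0.0974 0.107 ]
fintop near [0.5126 0.01   0.107 ]
fintop near [ 0.5083 -0.0773  0.107 ]
-0.048523896930982025 origin [0.4997411  0.00846035]
```

Emit:
drive_tool(deltas=[-1, -5, -30, 30, 0, -1, -5, -60, 60, 0, -1, -5, -90, 90, 0, -1, -5, -115, 112, 0, -1, -5, -128, 112, 0, -1, -5, -135, 111, 0, -1, -5, -141, 111, 0, -1, -5, -150, 111, 0, -1, -5, -159, 112, 0, -1, -5, -168, 114, 0, -1, -5, -176, 117, 0, -1, -5, -184, 121, 0, -1, -5, -192, 125, 0, -1, -5, -199, 130, 0, -1, -5, -206, 136, 0, -1, -5, -206, 136, 0])

```text
time: 4.82
eef_pos: [0.636, 0.0026, 0.184]
eef_rot: [-0.691, 0.723, 0.001, -0.0]
ft_force: [-0.3, -0.0, 0.2]
gripper_width: 0.0002
```

```bash
python3 - <<'E'
from h import *
s=arm.state(); print(s['eef_pos'],s['ft_force'])
q=arm.read_camera('side'); im=cv2.cvtColor(q['image'],cv2.COLOR_RGB2BGR)[70:300,180:440]
cv2.imwrite('pics/s2.png',cv2.resize(im,None,fx=2.4,fy=2.4))
E
```

```text
[0.63598547 0.00263267 0.18400755] [-0.28562536 -0.03329438  0.16095999]
```

View pics/s2.png

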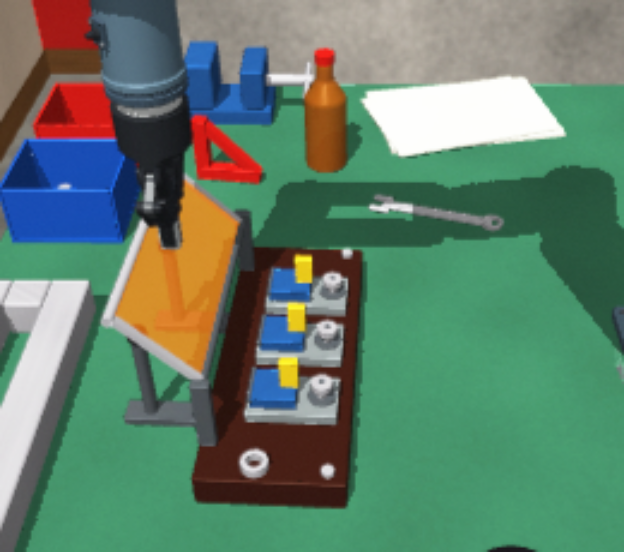

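Emit:
drive_tool(deltas=[-1, 0, -3, 3, 0, -1, 0, -6, 6, 0, -1, 0, -9, 10, 0, -1, 0, -12, 13, 0, -1, 0, -14, 16, 0, -1, 0, -15, 19, 0, -1, 0, -17, 22, 0, -1, 0, -19, 25, 0, -1, 0, -20, 27, 0, -1, 0, -21, 29, 0, -1, 0, -22, 31, 0, -1, 0, -22, 33, 0, -1, 0, -22, 33, 0])

```text
time: 6.5
eef_pos: [0.6584, 0.0014, 0.1524]
eef_rot: [-0.691, 0.723, -0.0, 0.0]
ft_force: [0.2, 0.7, 0.7]
gripper_width: -0.0005
```

Emit:
drive_tool(deltas=[-1, 0, -1, 2, 0, -1, 0, -1, 4, 0, -1, 0, -2, 6, 0, -1, 0, -2, 7, 0, -1, 0, -2, 8, 0, -1, 0, -2, 8, 0])

```text
time: 7.25
eef_pos: [0.6599, 0.0014, 0.1442]
eef_rot: [-0.691, 0.723, 0.0, -0.0]
ft_force: [0.0, -0.5, 1.2]
gripper_width: 0.0
```

Emit:
drive_tool(deltas=[-1, 0, 0, 1, 0, -1, 0, 0, 2, 0, -1, 0, 0, 2, 0])

```text
time: 7.62
eef_pos: [0.6599, 0.0015, 0.1422]
eef_rot: [-0.691, 0.723, 0.0, -0.0]
ft_force: [0.6, -0.0, 1.7]
gripper_width: -0.0002
```

Emit:
drive_tool(deltas=[-1, 0, 0, 1, 0, -1, 0, 0, 2, 0, -1, 0, 0, 2, 0])

```text
time: 8.0
eef_pos: [0.6599, 0.0015, 0.1402]
eef_rot: [-0.691, 0.723, 0.0, -0.0]
ft_force: [0.5, 0.1, 0.8]
gripper_width: 0.0001
```

Emit:
drive_tool(deltas=[-1, 0, 0, 1, 0, -1, 0, 0, 1, 0])

```text
time: 8.25
eef_pos: [0.6599, 0.0015, 0.1392]
eef_rot: [-0.691, 0.723, 0.0, -0.0]
ft_force: [1.3, 0.3, 1.3]
gripper_width: 0.0002
```

```bash
python3 - <<'E'
from h import *
s=arm.state(); print(s['eef_pos'],s['ft_force'])
q=arm.read_camera('side'); im=cv2.cvtColor(q['image'],cv2.COLOR_RGB2BGR)[110:290,200:340]
cv2.imwrite('pics/s3.png',cv2.resize(im,None,fx=3.3,fy=3.3,interpolation=cv2.INTER_CUBIC))
E
```

```text
[0.6598849  0.00150467 0.1391981 ] [1.3300867  0.29999075 1.30036682]
```

View pics/s3.png

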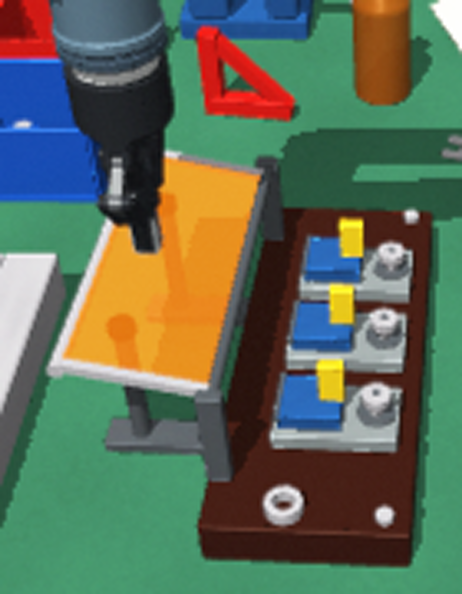

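Emit:
drive_tool(deltas=[-1, 0, 0, 1, 0, -1, 0, 0, 2, 0, -1, 0, 0, 2, 0])

```text
time: 8.68
eef_pos: [0.6601, 0.0015, 0.138]
eef_rot: [-0.691, 0.723, -0.0, 0.0]
ft_force: [0.6, -0.0, 5.3]
gripper_width: -0.0001
```

Emit:
drive_tool(deltas=[-1, 0, 0, 1, 0, -1, 0, 0, 2, 0, -1, 0, 0, 2, 0])

```text
time: 9.05
eef_pos: [0.6602, 0.0015, 0.1378]
eef_rot: [-0.691, 0.723, -0.001, 0.001]
ft_force: [-3.6, 0.5, 13.4]
gripper_width: 0.0001
```

Emit:
drive_tool(deltas=[-1, 0, 0, -10, 0, -1, 0, 0, -40, 0, -1, -10, 25, -60, 0, -1, -32, 75, -60, 0, -1, -54, 125, -50, 0, -1, -76, 170, -30, 0, -1, -88, 195, 0, 0, -1, -88, 195, 30, 0, -1, -88, 195, 46, 0, -1, -88, 195, 46, 0])

```text
time: 10.3
eef_pos: [0.4677, 0.0985, 0.0881]
eef_rot: [-0.691, 0.723, 0.001, -0.001]
ft_force: [0.4, 0.9, 0.8]
gripper_width: -0.0001
```

Emit:
drive_tool(deltas=[-1, 0, 0, 3, 0, -1, 0, 0, 6, 0, -1, 0, 0, 9, 0, -1, 0, 0, 11, 0, -1, 0, 0, 12, 0, -1, 0, 0, 12, 0])

```text
time: 11.05
eef_pos: [0.4692, 0.0984, 0.0773]
eef_rot: [-0.691, 0.723, 0.0, -0.0]
ft_force: [0.7, 0.2, 0.0]
gripper_width: -0.0002
```

Emit:
drive_tool(deltas=[-1, 0, 0, 1, 0, -1, 0, 0, 2, 0, -1, 0, 0, 2, 0])

```text
time: 11.42
eef_pos: [0.4694, 0.0984, 0.077]
eef_rot: [-0.691, 0.723, -0.0, 0.0]
ft_force: [-5.7, -0.2, 16.4]
gripper_width: -0.0001
```

Emit:
drive_tool(deltas=[-1, 0, 0, -10, 0, -1, 0, 0, -20, 0, -1, 44, 0, -20, 0, -1, 88, 0, -20, 0, -1, 88, 0, -12, 0, -1, 88, 0, -6, 0, -1, 88, 0, -3, 0, -1, 88, 0, -1, 0, -1, 88, 0, 0, 0, -1, 88, 0, 0, 0])

```text
time: 12.68
eef_pos: [0.4652, 0.0108, 0.0754]
eef_rot: [-0.691, 0.723, -0.0, 0.0]
ft_force: [-1.9, 0.2, 2.1]
gripper_width: -0.0001
```

Emit:
drive_tool(deltas=[-1, 0, 0, 1, 0, -1, 0, 0, 3, 0, -1, 0, 0, 3, 0])

```text
time: 13.05
eef_pos: [0.4653, 0.0104, 0.0723]
eef_rot: [-0.691, 0.723, -0.0, 0.0]
ft_force: [0.6, 0.0, 1.2]
gripper_width: 0.0003
```

Emit:
drive_tool(deltas=[-1, 0, 0, 2, 0, -1, 0, 0, 4, 0, -1, 0, 0, 5, 0, -1, 0, 0, 5, 0])

```text
time: 13.55
eef_pos: [0.4654, 0.0104, 0.0684]
eef_rot: [-0.691, 0.723, -0.0, 0.0]
ft_force: [-4.6, 1.0, 14.0]
gripper_width: 0.0
```

Emit:
drive_tool(deltas=[-1, 0, 0, -14, 0, -1, 0, 0, -28, 0, -1, 45, 0, -28, 0, -1, 90, 0, -28, 0, -1, 90, 0, -20, 0, -1, 90, 0, -14, 0, -1, 90, 0, -11, 0, -1, 90, 0, -9, 0, -1, 90, 0, -8, 0, -1, 90, 0, -8, 0])

```text
time: 14.8
eef_pos: [0.4607, -0.0783, 0.077]
eef_rot: [-0.691, 0.723, 0.0, -0.0]
ft_force: [-6.1, 3.2, 19.3]
gripper_width: -0.0001
```

Emit:
drive_tool(deltas=[-1, 0, 0, -15, 0, -1, 0, 0, -35, 0, -0.1, 0, 0, -65, 0, -0.1, -30, -12, -65, 0, -0.1, -60, -25, -65, 0, -0.1, -90, -38, -65, 0, -0.1, -90, -38, -55, 0, -0.1, -90, -38, -50, 0, -0.1, -90, -38, -50, 0], grip_force=40)

```text
time: 15.92
eef_pos: [0.5022, 0.0084, 0.1245]
eef_rot: [-0.69, 0.723, 0.001, -0.001]
ft_force: [-0.1, 0.2, -0.3]
gripper_width: 0.0385
```

```bash
python3 - <<'E'
from h import *
s=arm.state(); print(s['eef_pos'],s['ft_force'],s['gripper_width'])
p=wristview(s,arm.read_camera('wrist')); save(p,'w2'); print(blobs(p['image'],'y',60))
for X in [(.5125,.0085,.107),(.4925,.0095,.107)]: print(proj(p,np.array(X)))
E
```

```text
[0.50218837 0.00835477 0.12453967] [-0.05577004  0.24127718 -0.26889383] 0.03845091686634361
[([0, 0, 200, 85, 13572], [111.9, 39.5]), ([154, 209, 44, 49, 1464], [175.6, 232.9]), ([308, 208, 17, 49, 749], [315.8, 232.6]), ([437, 208, 41, 49, 1229], [457.9, 231.0])]
[319.68929721 226.44809985]
[319.66953876 256.89743098]
```

View pics/w2.png

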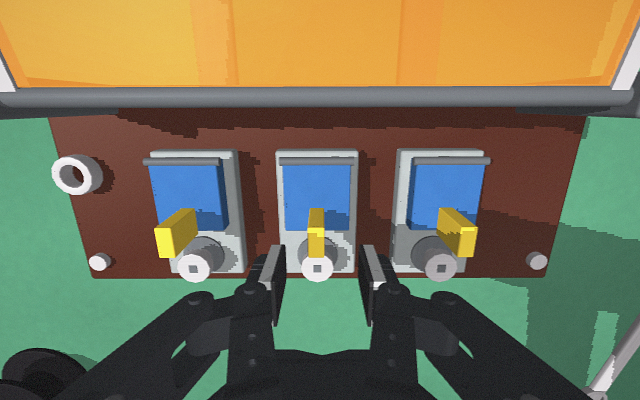

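```bash
python3 - <<'E'
from h import *
s=arm.state(); p=wristview(s,arm.read_camera('wrist'))
for n,uv,z in [('bolt',(317,268),.077),('fin far top',(316,208),.107),('fin top/near',(316,228),.107),('fin near bot',(316,257),.071),('plate far',(316,163),.071),('plate near',(330,231),.071),('station near',(318,273),.068)]: print(n,ray(p,uv,z).round(4))
im=p['image'];print([(r,im[r,316].tolist()) for r in range(200,264,3)])
E
```

```text
bolt [0.4673 0.0128 0.077 ]
fin far top [0.5243 0.0099 0.107 ]
fin top/near [0.5118 0.0105 0.107 ]
fin near bot [0.4731 0.0133 0.071 ]
plate far [0.5437 0.0095 0.071 ]
plate near [0.4936 0.0021 0.071 ]
station near [0.4576 0.0126 0.068 ]
[(200, [72, 131, 205]), (203, [72, 132, 209]), (206, [75, 137, 217]), (209, [166, 137, 41]), (212, [167, 140, 49]), (215, [166, 138, 47]), (218, [163, 137, 45]), (221, [166, 141, 45]), (224, [169, 140, 51]), (227, [171, 142, 49]), (230, [247, 245, 87]), (233, [249, 249, 86]), (236, [222, 190, 62]), (239, [220, 189, 61]), (242, [219, 185, 54]), (245, [221, 188, 57]), (248, [222, 191, 63]), (251, [220, 189, 59]), (254, [221, 191, 62]), (257, [213, 180, 69]), (260, [233, 230, 234]), (263, [235, 234, 236])]
```

Emit:
drive_tool(deltas=[-0.1, -3, 0, 10, 0, -0.1, -3, 0, 25, 0, -0.1, -3, 0, 38, 0, -0.1, -3, 0, 45, 0, -0.1, -3, 0, 45, 0, -1, -3, 0, 45, 0, -1, -3, 0, 45, 0, -1, -3, 0, 45, 0, -1, -3, 0, 45, 0, -1, -3, 0, 45, 0, -1, -3, 0, 45, 0], grip_force=40)

```text
time: 17.4
eef_pos: [0.5036, 0.0119, 0.0807]
eef_rot: [-0.691, 0.723, -0.0, 0.0]
ft_force: [-0.2, 3.4, 5.3]
gripper_width: 0.0095
```

Emit:
drive_tool(deltas=[-1, 0, -3, -4, 0, -1, 0, -7, -8, 0, -1, 0, -11, -11, 0, -1, 0, -15, -14, 0, -1, 0, -19, -16, 0, -1, 0, -19, -16, 0])

```text
time: 18.15
eef_pos: [0.5199, 0.0112, 0.0957]
eef_rot: [-0.691, 0.723, 0.002, -0.002]
ft_force: [-5.9, 2.4, -3.5]
gripper_width: 0.0093
```

Emit:
drive_tool(deltas=[-1, 0, -5, -2, 0, -1, 0, -10, -3, 0, -1, 0, -15, -4, 0, -1, 0, -20, -5, 0, -1, 0, -25, -5, 0, -1, 0, -25, -5, 0, -1, 0, -25, -5, 0, -1, 0, -25, -5, 0])

```text
time: 19.15
eef_pos: [0.5452, 0.0101, 0.1013]
eef_rot: [-0.691, 0.723, 0.002, -0.001]
ft_force: [-7.5, 2.6, 0.2]
gripper_width: 0.0091
```

```bash
python3 - <<'E'
from h import *
s=arm.state(); print(s['eef_pos'],s['ft_force'],s['gripper_width'])
q=arm.read_camera('side'); a=cv2.cvtColor(q['image'],cv2.COLOR_RGB2BGR)[120:290,200:340]
p=arm.read_camera('wrist'); b=cv2.cvtColor(p['image'],cv2.COLOR_RGB2BGR)[60:330,120:520]
a=cv2.resize(a,(int(140*2.4),int(170*2.4)),interpolation=cv2.INTER_CUBIC); b=cv2.copyMakeBorder(b,0,a.shape[0]-b.shape[0],0,0,0)
cv2.imwrite('pics/f.png',np.hstack([a,b]))
E
```

```text
[0.54520677 0.01010078 0.10132399] [-7.532693    2.5888683   0.22347522] 0.009087918342165236
```

View pics/f.png

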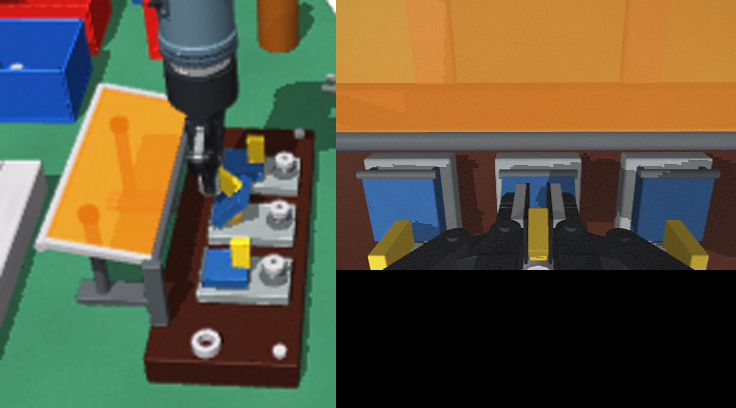

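```bash
python3 - <<'E'
from h import *
q=arm.read_camera('side'); im=q['image']
print([b for b in blobs(im,'y',8) if 180<b[1][0]<330 and b[1][1]<280])
print([b for b in blobs(im,'b',8) if 260<b[1][0]<330])
o=np.array([.4997,.0095]);psi=-.0485;ex=np.array([np.cos(psi),np.sin(psi)]);ey=np.array([-ex[1],ex[0]])
def W(x,y,z): return np.r_[o+ex*x+ey*y,z]
for ph in (.7,.8,.9,1.0,1.1):
    def pt(d,h,y=0): # d toward robot, h above hinge
        r=np.hypot(d,h);a=np.arctan2(h,d)+ph; return proj(q,W(.045-r*np.cos(a),y,.069+r*np.sin(a))).round(1)
    print(ph,'fin near-top',pt(.052,.038,.005),'far-top',pt(.032,.038,.005),'near-bot',pt(.052,.002,.005),'plate near L',pt(.05,.002,.023),'hingeL',pt(0,.002,.023))
cv2.imwrite('pics/z.png',cv2.resize(cv2.cvtColor(im,cv2.COLOR_RGB2BGR)[160:230,260:340],None,fx=8,fy=8,interpolation=cv2.INTER_CUBIC))
E
```

```text
[([303, 176, 7, 12, 75], [306.1, 181.8]), ([291, 190, 10, 12, 68], [294.9, 195.5]), ([295, 209, 5, 4, 10], [297.6, 211.0]), ([296, 219, 8, 13, 89], [299.9, 224.4])]
[([288, 182, 22, 33, 306], [297.9, 197.1]), ([284, 224, 20, 16, 232], [292.4, 232.7])]
0.7 fin near-top [292.5 190.2] far-top [287.2 193.7] near-bot [301.5 198.3] plate near L [300.3 202.9] hingeL [287.  211.2]
0.8 fin near-top [290.1 189.8] far-top [285.4 193.7] near-bot [300.1 197.2] plate near L [298.9 201.9] hingeL [286.9 211.2]
0.9 fin near-top [287.8 189.5] far-top [283.6 193.8] near-bot [298.6 196.2] plate near L [297.4 201. ] hingeL [286.9 211.3]
1.0 fin near-top [285.4 189.4] far-top [281.8 194.1] near-bot [296.9 195.4] plate near L [295.8 200.2] hingeL [286.9 211.3]
1.1 fin near-top [283.  189.6] far-top [280.2 194.5] near-bot [295.2 194.6] plate near L [294.1 199.4] hingeL [286.8 211.4]
```

View pics/z.png

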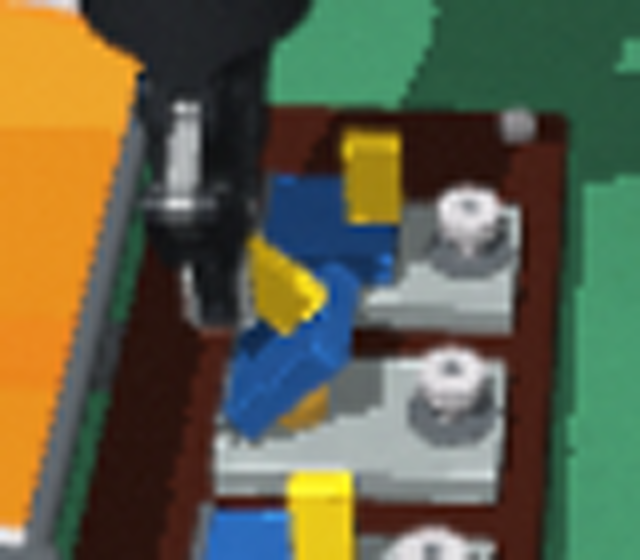

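Emit:
drive_tool(deltas=[-1, 0, -3, 0, 0, -1, 0, -6, 0, 0, -1, 0, -8, 1, 0, -1, 0, -8, 1, 0, -1, 0, -8, 1, 0, -1, 0, -8, 1, 0, -1, 0, -8, 1, 0])

```text
time: 20.18
eef_pos: [0.5535, 0.0097, 0.1008]
eef_rot: [-0.691, 0.723, 0.001, -0.001]
ft_force: [-7.4, 2.9, 3.4]
gripper_width: 0.0091
```

```bash
python3 - <<'E'
from h import *
s=arm.state(); print(s['eef_pos'],s['ft_force'],s['gripper_width'])
q=arm.read_camera('side'); im=q['image']
print([b for b in blobs(im,'y',8) if 180<b[1][0]<330 and b[1][1]<280])
o=np.array([.4997,.0095]);psi=-.0485;ex=np.array([np.cos(psi),np.sin(psi)]);ey=np.array([-ex[1],ex[0]])
W=lambda x,y,z: np.r_[o+ex*x+ey*y,z]
print('left fin shut: near-top',proj(q,W(-.007,.095,.107)),'near-bot',proj(q,W(-.007,.095,.071)))
H=W(.085,0,.12)
for th in (2.75,2.85,2.95): print('guard corner L',th,proj(q,W(.085-.115*np.cos(th),.142,.12+.115*np.sin(th))))
cv2.imwrite('pics/z2.png',cv2.resize(cv2.cvtColor(im,cv2.COLOR_RGB2BGR)[150:270,205:335],None,fx=5,fy=5,interpolation=cv2.INTER_CUBIC))
E
```

```text
[0.55348961 0.00969675 0.100828  ] [-7.39571954  2.90820531  3.4123853 ] 0.009060114278418857
[([303, 176, 7, 12, 75], [306.1, 181.8]), ([288, 189, 10, 12, 72], [292.3, 194.9]), ([295, 207, 6, 6, 19], [297.7, 210.1]), ([296, 219, 9, 13, 90], [299.9, 224.5])]
left fin shut: near-top [303.08391717 220.6079771 ] near-bot [303.61951667 230.55294402]
guard corner L 2.75 [217.02238773 213.89879198]
guard corner L 2.85 [216.28220124 217.14602353]
guard corner L 2.95 [216.02882819 220.45816192]
```

View pics/z2.png

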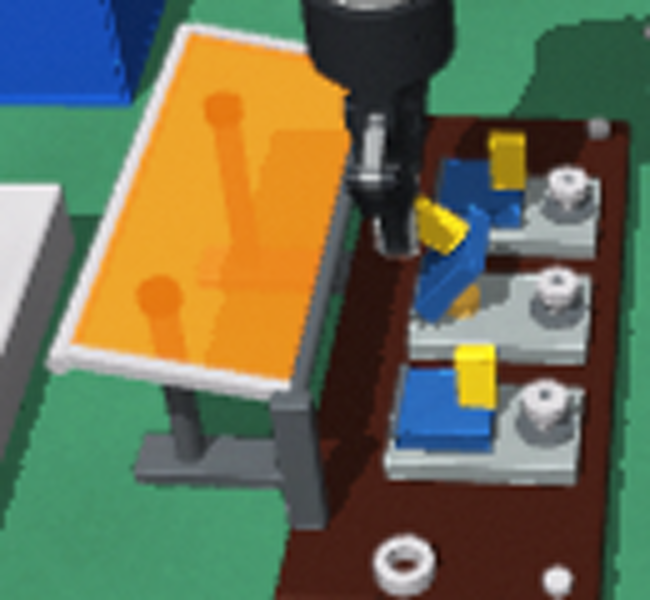

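```bash
python3 -c "
from rig import arm
arm.sign_off(); print(arm.state()['time'])"
```

```text
the job is handed in; nothing more can be done
the job is handed in; nothing more can be done
```

The job is handed in at about 20 s of the 64 s allowed: the guard is folded back, the loose bolt is found, and the hand is still holding its cap open. The hand-in reports no verdict, so the checks below are my own measurements.

- **Guard:** I folded it over and pressed it onto its stops with about 13 N. In the last side picture its corner sits where 2.95 rad puts it.
- **Bolts:** I tapped left, middle, then right. The left (16 N) and right (19 N) bolts were rigid at 77 mm. The middle bolt sank about 8 mm under 1–2 N, so it is the loose one.
- **Cap:** I pinched the middle fin (9 mm between the pads, 40 N grip set) and lifted it along its arc. The other two caps look shut, and no bystander visible in the last picture looks moved.

**Disagreement:** the checks gave different opening angles. The hand's position said about 0.95 rad, but the first side picture read anywhere from 0.65 to 0.95 rad. I opened the cap a further 8 mm. The hand's position then gave about 1.1 rad and the picture about 0.95–1.0 rad, both above the required 0.75.

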